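# Fit the rotor's hand nut

## Task

The spare rotor stands on its service stand without its hand nut. Put the blue hand nut, flange down, on the threaded spindle, turn it back (anticlockwise from above) as far as needed until its thread drops in, then turn it clockwise down until its flange sits fully home on the rotor hub, and let go. Leave the jar, the lime tape roll and the dish where they are.

Things in the scene. Friction and masses are not known exactly. Their poses are not given: they have to be found in the camera images.
- blue_nut: Blue hand nut, 0.16 kg, 42 mm high, flange down on the worktop at first: round flange 72 mm across, 7 mm thick, and above it (7 to 42 mm) a hexagonal grip 52 mm across flats. Origin: centre of the underside; z up its axis. Flats face its +x axis and every 60 degrees from it. Bore 39 mm, right through; three 5 mm lugs in it, 10 mm up, at 0, 120, 240 degrees from x.
- hub (a point): Centre of the flat top (77 mm across) of the fixed aluminium rotor, 65 mm above the worktop; z up. The nut's underside must finally rest here, on the spindle's axis. Rotor and stand are fixed, 136 mm across. The thread is right-handed with three starts and sinks the nut 0.1 mm per degree of clockwise turn, 2 mm axial play; the nut stays at any angle where it is let go.
- thread_top (a point): On the spindle's axis, 31.5 mm above the hub: top of the thread (36 mm across), three flat lands. The nut, set on, mostly rests with its lugs on them, underside 24 mm above the hub (28 on a stop). A stop 4 mm high at each land's clockwise end jams clockwise turning. Where the lands lie round the axis is arbitrary; this point's axes do not tell it.
- spindle_tip (a point): Tip of the fixed steel spindle, 47.5 mm above the hub: a plain 25 mm pilot with a nose tapering to 11 mm in the last 8 mm. Turned anticlockwise by 0 to 120 degrees the nut's lugs reach three gaps some 24 degrees wide; let down there it drops to 12 to 16 mm above the hub (held up, it passes over them). Then some 120 to 180 degrees clockwise bring it home.
- jar_blue: Bystander: specimen jar with blue lid, 52 mm across, 69 mm high; origin at the centre of its underside.
- tape_lime: Bystander: lime green tape roll lying flat, 58 mm across, 18 mm high; origin at the centre of its underside.
- petri_dish: Bystander: petri dish with beige filling, 60 mm across, 16 mm high; origin at the centre of its underside.
Mind the look-alikes: they are no part of the job. Of the things shaped like the blue_nut, the blue one is meant.

How it is judged:
By the outcome, as a careful person would: the job done as asked, in the order asked, and still so for the second after the job is handed in, with the robot touching nothing.
It also fails if it takes over 69 s, if anything falls off the work surface, if the arm or the gripper's body presses on something with over 40 N, if the wrist force passes 120 N, or if a joint passes its speed limit or range.

## Robot

A 6-joint arm with a two-finger parallel gripper is mounted at the origin on a cart in front of the work surface, level with it; the furniture and walls round the work are solid. World frame = base frame: x ahead of the robot, y to its left, z up, the work surface at z = 0. Lengths are in m, angles in rad, forces in N, time in s.
With the tool pointing down it reaches from about 0.375 to 0.925 m from the base axis. Payload 5.7 kg.
Tool frame: the origin (TCP) lies midway between the tips of the shut fingers; the grasp point (between the pads) lies 19 mm behind it (ctrl.grip_point_offset is the distance from the TCP to the grasp point, in m); z points along the fingers, y is the line along which they close (so a half turn about z gives the same grasp; the last joint's range is limited). The gripper opens to 88 mm and grips with 3 to 60 N. Pads are 20 mm wide; open, the fingers measure 115 mm over their backs; the gripper's body (75 mm by 178 mm) begins 61 mm behind the grasp point.
Start: joints at [1.199, 0.359, 1.51, -0, 1.272, -0.115], TCP at [0.152, 0.58, 0.223] pointing down, gripper open.
Joint ranges: [-2.97, 2.97], [-1.01, 2.36], [0.21, 2.38], [-0.96, 4.11], [0.2, 2.71], [-2.98, 2.98]. Speed limits (rad/s): [2.39, 2.39, 3.14, 3.14, 3.14, 3.14].

## Interface

Orientations are given as a unit quaternion [x, y, z, w].
In Python, from workcell import ctrl, eyes gives the robot as it stands.
- The arm moves only by the tool step_arm, never from a script. Its argument "increments" is a list of rows, each an object with "fingers": the opening, from 0 (shut) to 1 (fully open); "dp": the shift along the world's x, y, z normalised to -1 to 1, where 1 is 0.4 m, a list of three; "spin": the turn about the world's z normalised to -1 to 1, where 1 is 90 degrees. In form: [{"fingers": fingers, "dp": [tx, ty, tz], "spin": spin}, ...]. A call has 1 to 8 rows; each row is the pose to reach, as a shift and turn from the pose commanded when the call began; what a row does not reach only later rows make up. A row lasts 1/8 s, in which the tool goes at most 62.5 mm and 10.7 degrees, less where a joint would pass 70% of its speed; a pose out of reach is approached as far as the arm can. A call with a number of a shift or a turn outside -1 to 1 is refused whole. A call with a gripper value outside its range is refused whole. The fingers move at their own pace and stop on an object; "force" is the grip in N (left out, the last holds). Time passes only in rows, so rows that repeat a pose let the fingers close. It gives the time, the measured TCP pose, the force, the opening and the grip force at its end, in the units of the state.
- ctrl.read_state(): the state, without advancing time (a new reading comes with each control period).
- eyes.read_camera(name): name is "scene" or "side" or "wrist"; returns the picture (384x512x3 uint8, red, green, blue); there is no depth.
- eyes.camera_params(name): a dict with "fx", "fy", "cx", "cy" (pixels), "R" (3x3) and "t" (3): a world point X has camera coordinates R X + t. Camera axes: x right, y down, z forward; pixel columns grow to the right and rows downward; lengths in m; the calibration is good to about 2 mm. A picture is of the moment at which its call begins: read the wrist's pose just before it. camera_params takes no time and is no camera call; for the wrist camera it gives the pose at the moment of the call.
- ctrl.hand_in(): hands the job in; it is judged then, once.
The state is a dict: "time_s": time; "joints": joint angles; "joint_vel": joint speeds; "joint_torque": joint torques, N m; "ee_pos": TCP position; "orientation": TCP orientation; "wrist_force": force on the tool from outside, world axes, zero at the start; "torque": the same for the moment, N m; "width": finger opening in m; "gripper_force": force on a finger pad.
Only numpy, scipy, OpenCV 4.12 (cv2) and the standard library are available. Lean on these libraries where they do the work, as an engineer would, in place of code of your own. Each camera call takes 0.05 s, during which the arm holds its last target. There are 200 camera calls.

## Working session

There is one attempt and no reset: what is moved stays moved. The work goes in short steps, Python scripts to look and compute and a tool call to move; the robot and the scene stay as the last step left them, time stands still between calls to the robot, and variables do not carry over. Pictures are saved under pics/ and viewed, at most 10 in all, crops included, and the job is handed in when it is done.

Besides the shell and the picture viewer there is one more tool, called after "Call:" as name(argument=value, ...) on one line, values as JSON. step_arm: Moves the arm, as the interface text tells. Its arguments: {"type":"object","properties":{"increments":{"type":"array","items":{"type":"object","properties":{"fingers":{"type":"number"},"dp":{"type":"array","items":{"type":"number"}},"spin":{"type":"number"}}}},"force":{"type":"number"}},"required":["increments"]}

```bash
mkdir -p pics; ls
python3 - <<'E'
from workcell import ctrl, eyes
import cv2, numpy as np
ims=[]
for n in ["scene","side","wrist"]:
    p=eyes.camera_params(n); im=eyes.read_camera(n); cv2.imwrite(f"pics/{n}0.png",im[:,:,::-1]); ims.append(im)
    print(n,p["fx"],np.round(p["R"],3).tolist(),np.round(p["t"],3).tolist(), np.round(-np.array(p["R"]).T@p["t"],3))
a=np.hstack(ims[:2]); a=cv2.resize(a,(800,300)); b=cv2.resize(ims[2],(400,300))
c=np.zeros((600,800,3),np.uint8); c[:300]=a; c[300:,:400]=b
cv2.imwrite("pics/all0.png",c[:,:,::-1])
s=ctrl.read_state(); print(s["time_s"],s["ee_pos"],s["orientation"],s["width"],ctrl.grip_point_offset)
E
```

```text
pics
scene 353.919609757444 [[0.762, -0.647, 0.001], [-0.502, -0.591, -0.631], [0.409, 0.481, -0.775]] [-0.266, 0.462, 0.825] [ 0.097 -0.296  0.931]
side 378.0712243861433 [[0.99, -0.143, -0.004], [-0.1, -0.668, -0.737], [0.103, 0.73, -0.675]] [-0.479, 0.238, 1.132] [ 0.382 -0.736  0.938]
wrist 327.5950518148007 [[0.255, 0.967, -0.003], [0.931, -0.245, 0.271], [0.261, -0.071, -0.963]] [-0.6, -0.033, 0.392] [0.081 0.6   0.384]
0.15 [0.15222351 0.57982652 0.22199977] [ 1.28050698e-01  9.91767364e-01 -6.97292529e-04 -1.68092764e-04] 0.08766522717400796 0.0187
```

View pics/scene0.png

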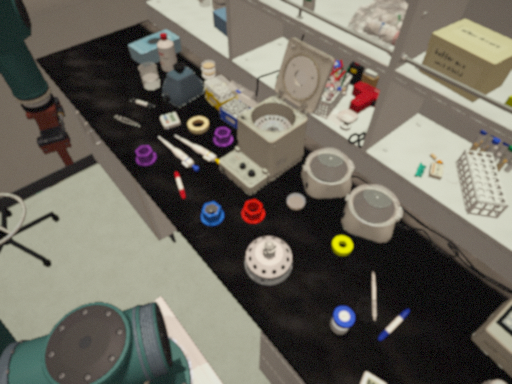

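View pics/all0.png

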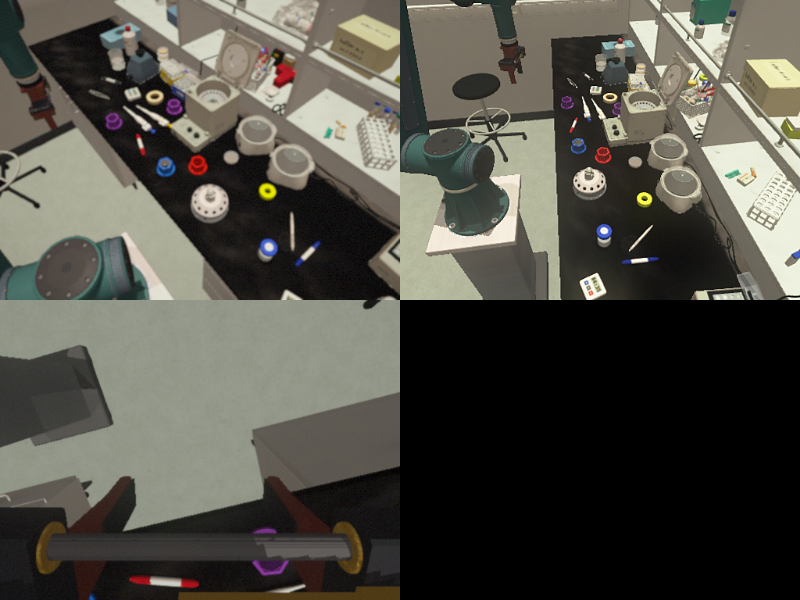

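Scene view: the blue nut is at about (212,213), the red look-alike at (253,210), the rotor at (269,260) with its spindle tip at about (269,242), the dish at (296,201), the tape at (342,245) and the jar at (342,319). Next I measure the nut and rotor by two-view triangulation.

```bash
cat > h.py <<'E'
import cv2, numpy as np
from workcell import ctrl, eyes
def ray(p,uv):
    R=np.array(p["R"]);t=np.array(p["t"])
    d=R.T@np.array([(uv[0]-p["cx"])/p["fx"],(uv[1]-p["cy"])/p["fy"],1]); return -R.T@t,d/np.linalg.norm(d)
def plane(p,uv,z):
    c,d=ray(p,uv); return c+d*(z-c[2])/d[2]
def proj(p,X):
    q=np.array(p["R"])@X+p["t"]; return np.array([p["fx"]*q[0]/q[2]+p["cx"],p["fy"]*q[1]/q[2]+p["cy"]])
def tri(rs):
    A=0;b=0
    for c,d in rs:
        P=np.eye(3)-np.outer(d,d);A=A+P;b=b+P@c
    return np.linalg.solve(A,b)
def blobs(im,lo,hi,amin=60):
    h=cv2.cvtColor(im,cv2.COLOR_RGB2HSV); m=cv2.inRange(h,lo,hi)
    n,l,s,c=cv2.connectedComponentsWithStats(m); return m,[(s[i],c[i]) for i in range(1,n) if s[i][4]>=amin],l
E
python3 - <<'E'
from h import *
for n in ["scene","side"]:
    im=cv2.imread(f"pics/{n}0.png")[:,:,::-1].copy(); p=eyes.camera_params(n)
    for nm,lo,hi in [("blue",(100,120,50),(120,255,255)),("red",(0,150,80),(8,255,255)),("lime",(26,150,80),(40,255,255))]:
        for s,c in blobs(im,lo,hi)[1]: print(n,nm,s.tolist(),np.round(c,1),plane(p,c,.02).round(3))
    # crops
    ctr=(265,235) if n=="scene" else (247,210)
    cr=im[ctr[1]-60:ctr[1]+60,ctr[0]-65:ctr[0]+65]
    cv2.imwrite(f"pics/c_{n}.png",cv2.resize(cr,None,fx=3,fy=3,interpolation=2)[:,:,::-1])
a=np.hstack([cv2.imread("pics/c_scene.png"),cv2.imread("pics/c_side.png")]); print(a.shape); cv2.imwrite("pics/c.png",a)
E
```

```text
scene blue [220, 111, 17, 18, 70] [225.8 118.4] [0.719 0.607 0.02 ]
scene blue [200, 200, 25, 27, 428] [211.8 214.8] [0.405 0.269 0.02 ]
scene blue [332, 304, 24, 24, 301] [344.  315.5] [ 0.479 -0.203  0.02 ]
scene blue [400, 308, 11, 11, 74] [405.2 312.6] [ 0.605 -0.301  0.02 ]
scene blue [377, 330, 12, 12, 86] [382.1 335.6] [ 0.512 -0.297  0.02 ]
scene red [240, 198, 26, 27, 482] [252.6 211.3] [0.511 0.197 0.02 ]
scene lime [331, 234, 23, 22, 390] [342.  244.6] [ 0.634 -0.063  0.02 ]
side blue [219, 177, 20, 20, 189] [227.9 187.8] [0.407 0.269 0.02 ]
side blue [251, 287, 21, 20, 237] [261.  296.6] [ 0.461 -0.183  0.02 ]
side blue [502, 320, 10, 11, 63] [507.3 325.5] [ 1.073 -0.357  0.02 ]
side blue [317, 329, 14, 6, 71] [323.4 331.3] [ 0.603 -0.304  0.02 ]
side blue [284, 332, 12, 6, 60] [289.8 335. ] [ 0.517 -0.301  0.02 ]
side red [249, 188, 22, 21, 327] [259.5 198.4] [0.512 0.198 0.02 ]
side lime [303, 246, 20, 19, 301] [312.3 255. ] [ 0.634 -0.066  0.02 ]
(360, 780, 3)
```

View pics/c.png

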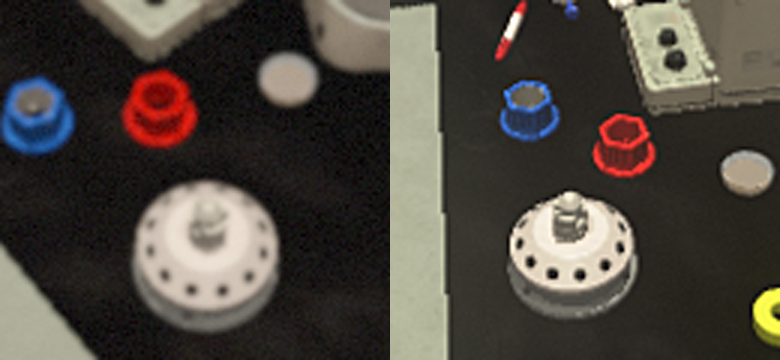

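The blue nut triangulates to about (0.407, 0.269). Its bore looks grey inside, so I'll check that up close. I move above it now.

Call:
step_arm(increments=[{"fingers":1,"dp":[0.56,-0.76,0.075],"spin":0},{"fingers":1,"dp":[0.56,-0.76,0.075],"spin":0},{"fingers":1,"dp":[0.56,-0.76,0.075],"spin":0},{"fingers":1,"dp":[0.56,-0.76,0.075],"spin":0},{"fingers":1,"dp":[0.56,-0.76,0.075],"spin":0},{"fingers":1,"dp":[0.56,-0.76,0.075],"spin":0},{"fingers":1,"dp":[0.56,-0.76,0.075],"spin":0},{"fingers":1,"dp":[0.56,-0.76,0.075],"spin":0}])

```text
time_s: 1.15
ee_pos: [0.3762, 0.2762, 0.2525]
orientation: [0.129, 0.992, 0.0, -0.0]
wrist_force: [-0.5, 0.6, -0.1]
width: 0.0881
gripper_force: 0.0
```

Run:
```python
from h import *
ps,pd=eyes.camera_params("scene"),eyes.camera_params("side")
print("tip",tri([ray(ps,(269.3,241.5)),ray(pd,(241.7,214.5))]).round(4), plane(ps,(269.3,241.5),.1125).round(4),plane(pd,(241.7,214.5),.1125).round(4))
p=eyes.camera_params("wrist"); im=eyes.read_camera("wrist"); cv2.imwrite("pics/w1.png",im[:,:,::-1])
s=ctrl.read_state();print(s["time_s"],s["ee_pos"],s["orientation"],s["joints"])
for b,c in blobs(im,(100,120,50),(120,255,255))[1]: print(b,c,plane(p,c,.02).round(4))
```

```text
tip [0.4368 0.0417 0.1155] [0.4393 0.0438 0.1125] [0.436  0.0432 0.1125]
1.2 [0.37567268 0.27677754 0.25236134] [ 1.28053256e-01  9.91767166e-01  1.51209545e-06 -5.02450037e-04] [ 4.86288316e-01  1.35510567e-01  1.74308856e+00  6.10548678e-04
  1.26381279e+00 -8.27881064e-01]
[ 234  158   58   61 1721] [262.47181871 183.15979082] [0.4013 0.2802 0.02  ]
[414 197  26  15 247] [425.21052632 203.07287449] [0.479  0.4723 0.02  ]
```

View pics/w1.png

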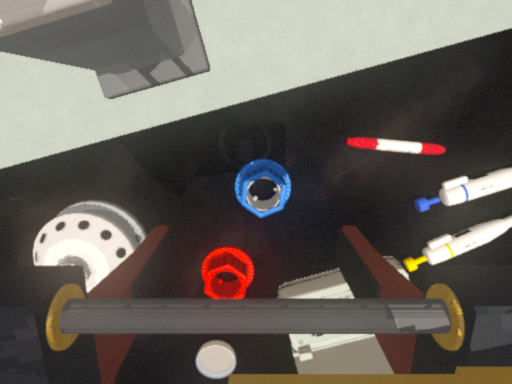

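The wrist view shows the blue nut at (263,188) with an open bore, the red one at (228,275) and the rotor at left. The wrist and fixed-camera positions differ by about 11 mm, so I check with a settled picture, using the red nut as a second reference.

Run:
```python
from h import *
lo={"blue":((100,120,50),(120,255,255)),"red":((0,150,80),(8,255,255))}
s=ctrl.read_state();print(s["ee_pos"],s["joint_vel"].max() if hasattr(s["joint_vel"],'max') else s["joint_vel"])
for n in ["wrist","scene","side"]:
    p=eyes.camera_params(n); im=eyes.read_camera(n); 
    for k in lo:
        m,bs,l=blobs(im,*lo[k],180)
        for b,c in bs:
            if n!="wrist" and abs(plane(p,c,.02)[1]-.23)>.06: continue
            # outer hull bounding centre + bore hole centre
            sub=np.uint8(l==l[np.nonzero(l*0+ (l>0))] [0]) if 0 else np.uint8(m[b[1]:b[1]+b[3],b[0]:b[0]+b[2]]>0)
            cs,h=cv2.findContours(sub,cv2.RETR_CCOMP,cv2.CHAIN_APPROX_NONE)
            hol=[x for x,y in zip(cs,h[0]) if y[3]>=0 and cv2.contourArea(x)>20]
            if hol:
                x=max(hol,key=cv2.contourArea); M=cv2.moments(x); hc=np.array([M["m10"]/M["m00"]+b[0],M["m01"]/M["m00"]+b[1]])
                print(n,k,"bore",hc.round(1),cv2.contourArea(x),plane(p,hc,.042).round(4))
            print(n,k,c.round(1),plane(p,c,.02).round(4))
```

```text
[0.37567268 0.27677754 0.25236134] 0.026616834720529968
wrist blue bore [262.7 194.4] 982.5 [0.4087 0.2786 0.042 ]
wrist blue [262.2 183.8] [0.4014 0.2803 0.02  ]
wrist blue [424.8 203.8] [0.4789 0.4724 0.02  ]
wrist red bore [226.3 276.6] 147.5 [0.5023 0.2067 0.042 ]
wrist red [226.2 272.9] [0.5084 0.2029 0.02  ]
scene blue bore [210.5 208.6] 132.5 [0.4082 0.2773 0.042 ]
scene blue [212.4 214.9] [0.4062 0.268  0.02  ]
scene red [252.7 211.6] [0.5102 0.1964 0.02  ]
side red [259.6 198.4] [0.5119 0.1979 0.02  ]
```

Run:
```python
from h import *
im=cv2.imread("pics/w1.png"); p=eyes.camera_params("wrist")
z=10; x0,y0=225,150; c=cv2.resize(im[y0:y0+75,x0:x0+75],None,fx=8,fy=8,interpolation=cv2.INTER_CUBIC)
cv2.imwrite("pics/w1c.png",c)
```

```text
(no output)
```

View pics/w1c.png

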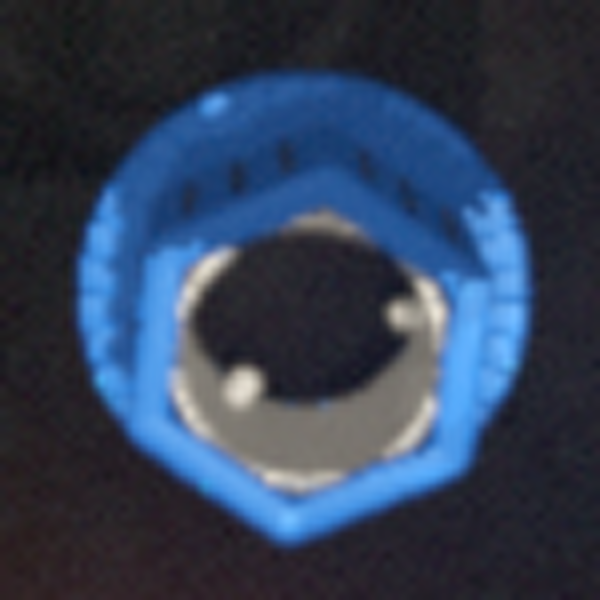

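The crop shows the hex top with corners (in 8x crop pixels) at (325,165), (485,270), (470,465), (290,545), (135,430) and (150,255). Lugs are visible at (243,385) and (403,313).

Run:
```python
from h import *
p=eyes.camera_params("wrist")
V=np.array([plane(p,(225+a/8-.44,150+b/8-.44),.042)[:2] for a,b in [(325,165),(485,270),(470,465),(290,545),(135,430),(150,255)]])
c=V.mean(0);d=V-c;ang=np.degrees(np.arctan2(d[:,1],d[:,0]));print(c.round(4),(np.linalg.norm(d,axis=1)*1e3).round(1),ang.round(1),"flat angle mod60",(np.degrees(np.angle(np.mean(np.exp(6j*np.radians(ang)))))/6+30)%60)
for a,b in [(243,385),(403,313)]:
    l=plane(p,(225+a/8,150+b/8),.0125)[:2]-c;print("lug",l.round(4),np.degrees(np.arctan2(l[1],l[0])))
s=ctrl.read_state();q=s["orientation"];from scipy.spatial.transform import Rotation as R
y=R.from_quat(q).as_matrix()[:,1];print("tool y yaw",np.degrees(np.arctan2(y[1],y[0])),np.degrees(s["joints"][5]),s["time_s"])
```

```text
[0.4083 0.2798] [29.  28.9 29.4 29.6 28.3 28.1] [ 161.2  102.6   40.6  -19.8  -81.  -138.1] flat angle mod60 10.912159438690484
lug [ 0.0108 -0.0124] -48.84074262907592
lug [0.0057 0.0152] 69.52295886590572
tool y yaw 75.41561720172473 -47.46044970273492 1.35
```

The hex flats lie at 10.9° mod 60 and the lugs agree. I'll grasp with the closing line at 10.9°, which leaves joint 6 room for both turns.

Call:
step_arm(increments=[{"fingers":1,"dp":[0.081,0.007,-0.1],"spin":-0.717},{"fingers":1,"dp":[0.081,0.007,-0.2],"spin":-0.717},{"fingers":1,"dp":[0.081,0.007,-0.3],"spin":-0.717},{"fingers":1,"dp":[0.081,0.007,-0.38],"spin":-0.717},{"fingers":1,"dp":[0.081,0.007,-0.38],"spin":-0.717},{"fingers":1,"dp":[0.081,0.007,-0.38],"spin":-0.717},{"fingers":1,"dp":[0.081,0.007,-0.38],"spin":-0.717},{"fingers":1,"dp":[0.081,0.007,-0.38],"spin":-0.717}])

```text
time_s: 2.35
ee_pos: [0.4084, 0.2797, 0.1006]
orientation: [0.636, 0.772, 0.0, -0.0]
wrist_force: [0.2, 0.5, -0.8]
width: 0.0879
gripper_force: 0.0
```

Run:
```python
from h import *
from scipy.spatial.transform import Rotation as R
s=ctrl.read_state();y=R.from_quat(s["orientation"]).as_matrix()[:,1];print(s["ee_pos"],"tool y yaw",np.degrees(np.arctan2(y[1],y[0])),np.degrees(s["joints"][5]),s["time_s"])
p=eyes.camera_params("wrist"); im=eyes.read_camera("wrist"); cv2.imwrite("pics/w2.png",im[:,:,::-1])
for X in [(.4083,.2795,.042),(.4083,.2795,0)]: print(proj(p,np.array(X)))
```

```text
[0.40843175 0.27974287 0.10064971] tool y yaw 11.040372161477295 15.359465760670762 2.35
[254.09434283 211.23178548]
[254.19962665 194.99890869]
```

View pics/w2.png

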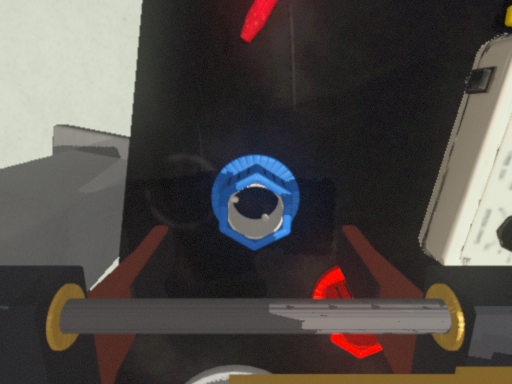

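The nut is centred at column 255 with flats facing the fingers left and right, as predicted. I descend and grip.

Call:
step_arm(increments=[{"fingers":1,"dp":[0,0,-0.11],"spin":0},{"fingers":1,"dp":[0,0,-0.2],"spin":0},{"fingers":1,"dp":[0,0,-0.22],"spin":0},{"fingers":1,"dp":[0,0,-0.22],"spin":0},{"fingers":0,"dp":[0,0,-0.22],"spin":0},{"fingers":0,"dp":[0,0,-0.22],"spin":0},{"fingers":0,"dp":[0,0,-0.22],"spin":0},{"fingers":0,"dp":[0,0,-0.22],"spin":0}], force=30)

```text
time_s: 3.4
ee_pos: [0.409, 0.2792, 0.013]
orientation: [0.638, 0.77, 0.0, 0.0]
wrist_force: [-1.0, -1.1, 4.1]
width: 0.0521
gripper_force: 29.8
```

Width 52.1 mm, so the grip is on the flats. I lift and move so that the spindle comes into the wrist view.

Call:
step_arm(increments=[{"fingers":0,"dp":[0,0,0.12],"spin":0},{"fingers":0,"dp":[0,0,0.25],"spin":0},{"fingers":0,"dp":[0,0,0.4],"spin":0},{"fingers":0,"dp":[0.02,-0.15,0.47],"spin":0},{"fingers":0,"dp":[0.04,-0.3,0.47],"spin":0},{"fingers":0,"dp":[0.06,-0.45,0.47],"spin":0},{"fingers":0,"dp":[0.08,-0.6,0.47],"spin":0},{"fingers":0,"dp":[0.094,-0.715,0.47],"spin":0}])

```text
time_s: 4.4
ee_pos: [0.4459, -0.0091, 0.2005]
orientation: [0.638, 0.77, -0.0, -0.0]
wrist_force: [0.8, 1.0, -2.1]
width: 0.0521
gripper_force: 29.8
```

Call:
step_arm(increments=[{"fingers":0,"dp":[0,0,0],"spin":0},{"fingers":0,"dp":[0,0,0],"spin":0}])

```text
time_s: 4.65
ee_pos: [0.4457, -0.0065, 0.2003]
orientation: [0.638, 0.77, -0.0, -0.001]
wrist_force: [1.2, 0.1, -2.7]
width: 0.0519
gripper_force: 29.8
```

Run:
```python
from h import *
s=ctrl.read_state();print(s["ee_pos"],np.degrees(s["joints"][5]),s["time_s"],s["width"])
p=eyes.camera_params("wrist"); im=eyes.read_camera("wrist"); cv2.imwrite("pics/w3.png",im[:,:,::-1])
e=np.array(s["ee_pos"])
print("tcp top",proj(p,e+[0,0,.029]),"tip",proj(p,np.array([.4375,.043,.1125])),proj(p,np.array([.4375,.043,.065])))
for n in ["scene","side"]: cv2.imwrite(f"pics/{n}3.png",eyes.read_camera(n)[:,:,::-1])
```

```text
[ 0.44570103 -0.00648105  0.20028971] -20.469676700739043 4.65 0.05190182639196806
tcp top [254.05482108 272.99524605] tip [255.94840955 135.78055778] [255.82641322 130.45602429]
```

View pics/w3.png

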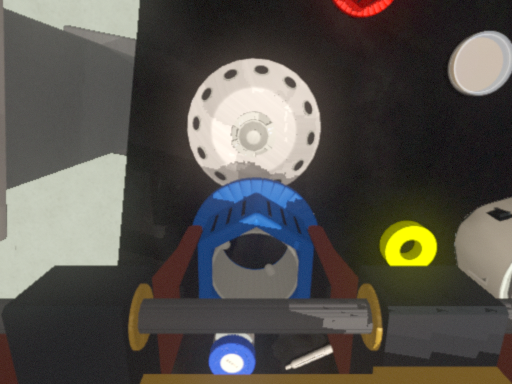

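The wrist view shows the held nut (hex corner at about (257,212), bore centre column about 256) and the spindle at about (252,137). I zoom in on the spindle.

Run:
```python
from h import *
im=cv2.imread("pics/w3.png"); p=eyes.camera_params("wrist"); s=ctrl.read_state(); e=np.array(s["ee_pos"])
c1=cv2.resize(im[105:165,222:282],None,fx=6.5,fy=6.5,interpolation=cv2.INTER_CUBIC)
c2=cv2.resize(im[175:305,190:320],None,fx=3,fy=3,interpolation=cv2.INTER_CUBIC)
cv2.imwrite("pics/w3c.png",np.hstack([c1,c2])); print(c1.shape,c2.shape)
for k in range(6):
    a=np.radians(11.0+30+60*k); print(int(np.degrees(a)),proj(p,e+[.03*np.cos(a),.03*np.sin(a),.029]).round(1))
```

```text
(390, 390, 3) (390, 390, 3)
41 [312.7 242.5]
101 [253.8 210.5]
161 [195.3 242.8]
221 [198.7 302. ]
281 [254.4 329.1]
341 [309.9 301.7]
```

View pics/w3c.png

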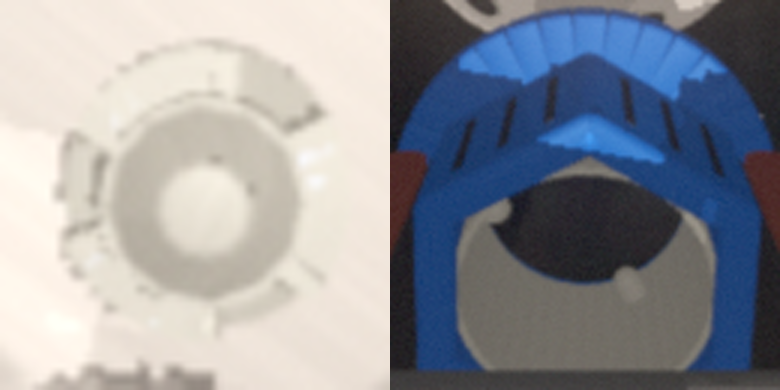

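Run:
```python
from h import *
p=eyes.camera_params("wrist"); s=ctrl.read_state(); e=np.array(s["ee_pos"]);print(e.round(4))
print("tip",plane(p,(253.1,136.9),.1125).round(4),"pilot",plane(p,(253.3,135.7),.1045).round(4))
im=cv2.imread("pics/w3.png");g=cv2.cvtColor(im,6);h=cv2.cvtColor(im,cv2.COLOR_BGR2HSV)
# nut vertex
print("nut vertex",(plane(p,(256.3,211.3),e[2]+.029)-e).round(4), "expect",(.03*np.cos(np.radians(101))).round(4),(.03*np.sin(np.radians(101))).round(4))
for n,uv in [("scene",(269.3,241.5)),("side",(241.7,214.5))]:
    pp=eyes.camera_params(n); print(n,proj(pp,plane(p,(253.2,136.5),.110)),uv)
```

```text
[ 0.4459 -0.0057  0.2004]
tip [0.4357 0.0425 0.1125] pilot [0.4358 0.0427 0.1045]
nut vertex [-0.0046  0.0293  0.029 ] expect -0.0057 0.0294
scene [268.56705956 243.05610224] (269.3, 241.5)
side [241.64918497 215.23920189] (241.7, 214.5)
```

Call:
step_arm(increments=[{"fingers":0,"dp":[-0.014,0.06,0],"spin":0},{"fingers":0,"dp":[-0.027,0.121,0],"spin":0},{"fingers":0,"dp":[-0.027,0.121,-0.08],"spin":0},{"fingers":0,"dp":[-0.027,0.121,-0.163],"spin":0},{"fingers":0,"dp":[-0.027,0.121,-0.163],"spin":0},{"fingers":0,"dp":[-0.027,0.121,-0.163],"spin":0}])

```text
time_s: 5.55
ee_pos: [0.4361, 0.042, 0.1362]
orientation: [0.637, 0.771, 0.0, 0.0]
wrist_force: [0.7, -0.7, -2.3]
width: 0.0524
gripper_force: 29.8
```

Run:
```python
from h import *
s=ctrl.read_state();e=np.array(s["ee_pos"]);print(e,s["wrist_force"],s["time_s"])
p=eyes.camera_params("wrist"); im=eyes.read_camera("wrist")[:,:,::-1]
sc=eyes.read_camera("scene")[:,:,::-1]; sd=eyes.read_camera("side")[:,:,::-1]
c1=cv2.resize(im[175:305,190:320],(390,390),interpolation=cv2.INTER_CUBIC)
c2=cv2.resize(sc[190:290,220:320],(390,390),interpolation=cv2.INTER_CUBIC)
cv2.imwrite("pics/w4c.png",np.hstack([c1,c2])); cv2.imwrite("pics/w4.png",im);cv2.imwrite("pics/sc4.png",sc);cv2.imwrite("pics/sd4.png",sd)
print("tip if at 435.8,42.6:",proj(p,np.array([.4358,.0426,.1125])), "in crop",(proj(p,np.array([.4358,.0426,.1125]))-[190,175])*3)
```

```text
[0.43606315 0.0420423  0.13619081] [ 0.74956877 -0.71554409 -2.28692912] 5.55
tip if at 435.8,42.6: [254.00927057 228.53138541] in crop [192.02781171 160.59415622]
```

View pics/w4c.png

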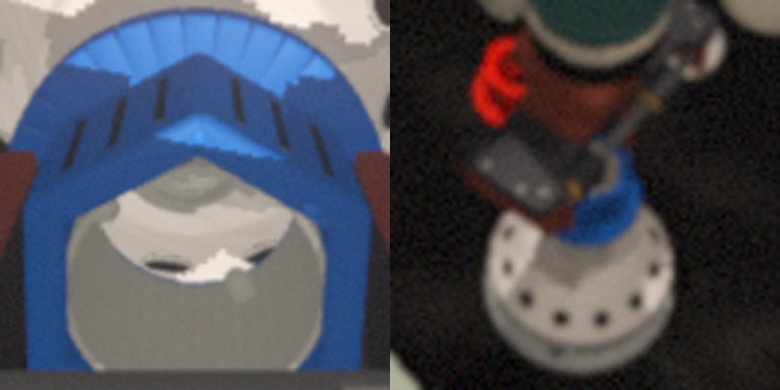

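Through the bore the spindle tip (crop column about 197) lines up with the bore centre (about 196). I lower gently.

Call:
step_arm(increments=[{"fingers":0,"dp":[0,0,-0.02],"spin":0},{"fingers":0,"dp":[0,0,-0.035],"spin":0},{"fingers":0,"dp":[0,0,-0.05],"spin":0},{"fingers":0,"dp":[0,0,-0.06],"spin":0},{"fingers":0,"dp":[0,0,-0.07],"spin":0},{"fingers":0,"dp":[0,0,-0.07],"spin":0}])

```text
time_s: 6.45
ee_pos: [0.4354, 0.0415, 0.1071]
orientation: [0.638, 0.77, -0.0, -0.0]
wrist_force: [0.6, 0.9, -2.4]
width: 0.052
gripper_force: 29.8
```

Call:
step_arm(increments=[{"fingers":0,"dp":[0,0,-0.005],"spin":0},{"fingers":0,"dp":[0,0,-0.01],"spin":0},{"fingers":0,"dp":[0,0,-0.013],"spin":0},{"fingers":0,"dp":[0,0,-0.013],"spin":0}])

```text
time_s: 6.95
ee_pos: [0.4355, 0.0415, 0.1021]
orientation: [0.638, 0.77, -0.0, -0.0]
wrist_force: [0.6, 0.3, -1.6]
width: 0.052
gripper_force: 29.8
```

Call:
step_arm(increments=[{"fingers":0,"dp":[0,0,-0.0025],"spin":0},{"fingers":0,"dp":[0,0,-0.005],"spin":0},{"fingers":0,"dp":[0,0,-0.005],"spin":0}])

```text
time_s: 7.32
ee_pos: [0.4356, 0.0415, 0.1002]
orientation: [0.638, 0.77, -0.0, -0.0]
wrist_force: [0.5, -0.3, -2.4]
width: 0.0519
gripper_force: 29.8
```

Call:
step_arm(increments=[{"fingers":0,"dp":[0,0,-0.0025],"spin":0},{"fingers":0,"dp":[0,0,-0.005],"spin":0},{"fingers":0,"dp":[0,0,-0.0075],"spin":0},{"fingers":0,"dp":[0,0,-0.0075],"spin":0}])

```text
time_s: 7.82
ee_pos: [0.4355, 0.0415, 0.0971]
orientation: [0.638, 0.77, -0.0, -0.0]
wrist_force: [0.0, 0.4, -2.3]
width: 0.052
gripper_force: 29.8
```

It is already below the land level with no contact force, so the lugs have apparently landed in the gaps. I keep lowering gently.

Call:
step_arm(increments=[{"fingers":0,"dp":[0,0,-0.0025],"spin":0},{"fingers":0,"dp":[0,0,-0.005],"spin":0},{"fingers":0,"dp":[0,0,-0.0075],"spin":0},{"fingers":0,"dp":[0,0,-0.0075],"spin":0}])

```text
time_s: 8.32
ee_pos: [0.4355, 0.0415, 0.0941]
orientation: [0.638, 0.77, -0.0, -0.0]
wrist_force: [-0.1, 1.0, -1.6]
width: 0.0517
gripper_force: 29.8
```

Call:
step_arm(increments=[{"fingers":0,"dp":[0,0,-0.0025],"spin":0},{"fingers":0,"dp":[0,0,-0.005],"spin":0},{"fingers":0,"dp":[0,0,-0.005],"spin":0}])

```text
time_s: 8.7
ee_pos: [0.4357, 0.0415, 0.0925]
orientation: [0.638, 0.77, 0.0, 0.0]
wrist_force: [-0.7, 0.6, 2.6]
width: 0.0523
gripper_force: 29.8
```

Contact at an underside height of about 15 mm, which means the nut is in the thread. I turn clockwise, following at 0.1 mm per degree and sitting mid-play.

Call:
step_arm(increments=[{"fingers":0,"dp":[0,0,0.002],"spin":0},{"fingers":0,"dp":[0,0,0.0005],"spin":-0.067},{"fingers":0,"dp":[0,0,-0.001],"spin":-0.133},{"fingers":0,"dp":[0,0,-0.0025],"spin":-0.2},{"fingers":0,"dp":[0,0,-0.004],"spin":-0.267},{"fingers":0,"dp":[0,0,-0.0055],"spin":-0.333},{"fingers":0,"dp":[0,0,-0.0055],"spin":-0.333}])

```text
time_s: 9.57
ee_pos: [0.4355, 0.0415, 0.0899]
orientation: [0.815, 0.58, -0.0, -0.0]
wrist_force: [0.2, -0.0, -2.3]
width: 0.0521
gripper_force: 29.8
```

Run:
```python
from workcell import ctrl
import numpy as np
s=ctrl.read_state();print(s["ee_pos"],s["wrist_force"],s["torque"],np.degrees(s["joints"][5]))
```

```text
[0.43546448 0.04152984 0.08986362] [ 0.22180468 -0.03524034 -2.32104271] [-0.06710529  0.12532141 -0.02922438] 15.53796688147988
```

The turn is free with no force building up. I continue.

Call:
step_arm(increments=[{"fingers":0,"dp":[0,0,-0.0019],"spin":-0.083},{"fingers":0,"dp":[0,0,-0.0038],"spin":-0.167},{"fingers":0,"dp":[0,0,-0.0056],"spin":-0.25},{"fingers":0,"dp":[0,0,-0.0075],"spin":-0.333},{"fingers":0,"dp":[0,0,-0.0094],"spin":-0.417},{"fingers":0,"dp":[0,0,-0.0113],"spin":-0.5},{"fingers":0,"dp":[0,0,-0.0131],"spin":-0.583},{"fingers":0,"dp":[0,0,-0.0131],"spin":-0.583}])

```text
time_s: 10.58
ee_pos: [0.4355, 0.0415, 0.0847]
orientation: [0.987, 0.161, -0.0, -0.0]
wrist_force: [-0.7, -1.0, -2.2]
width: 0.0519
gripper_force: 29.8
```

Run:
```python
from workcell import ctrl
import numpy as np
s=ctrl.read_state();print(s["ee_pos"],s["wrist_force"],s["torque"],np.degrees(s["joints"][5]))
```

```text
[0.4355269  0.04149215 0.08470036] [-0.73868103 -0.98897426 -2.1799181 ] [ 0.02148273  0.08685556 -0.04729446] 67.88455202331731
```

Call:
step_arm(increments=[{"fingers":0,"dp":[0,0,-0.0019],"spin":-0.083},{"fingers":0,"dp":[0,0,-0.0038],"spin":-0.167},{"fingers":0,"dp":[0,0,-0.0056],"spin":-0.25},{"fingers":0,"dp":[0,0,-0.0075],"spin":-0.333},{"fingers":0,"dp":[0,0,-0.0094],"spin":-0.417},{"fingers":0,"dp":[0,0,-0.0113],"spin":-0.5},{"fingers":0,"dp":[0,0,-0.0113],"spin":-0.5}])

```text
time_s: 11.45
ee_pos: [0.4358, 0.0414, 0.0803]
orientation: [0.974, -0.229, 0.0, 0.0]
wrist_force: [1.1, -1.0, -2.1]
width: 0.0517
gripper_force: 29.8
```

Call:
step_arm(increments=[{"fingers":0,"dp":[0,0,-0.0013],"spin":-0.056},{"fingers":0,"dp":[0,0,-0.0025],"spin":-0.111},{"fingers":0,"dp":[0,0,-0.0038],"spin":-0.167},{"fingers":0,"dp":[0,0,-0.0038],"spin":-0.167}])

```text
time_s: 11.95
ee_pos: [0.4359, 0.0413, 0.0788]
orientation: [0.935, -0.354, 0.0, -0.0]
wrist_force: [1.4, -1.9, -1.2]
width: 0.0522
gripper_force: 29.8
```

Run:
```python
from workcell import ctrl
import numpy as np
s=ctrl.read_state();print(s["ee_pos"],s["wrist_force"],s["torque"],np.degrees(s["joints"][5]))
```

```text
[0.4359361  0.0413247  0.07883111] [ 1.39890297 -1.88722101 -1.21397976] [-0.20677997 -0.02562589  0.0431955 ] 127.80532770440499
```

Call:
step_arm(increments=[{"fingers":0,"dp":[0,0,-0.0013],"spin":-0.056},{"fingers":0,"dp":[0,0,-0.0025],"spin":-0.111},{"fingers":0,"dp":[0,0,-0.0025],"spin":-0.111}])

```text
time_s: 12.32
ee_pos: [0.4361, 0.0413, 0.078]
orientation: [0.901, -0.434, 0.001, -0.0]
wrist_force: [1.2, -2.0, 1.8]
width: 0.0519
gripper_force: 29.8
```

Run:
```python
from workcell import ctrl
import numpy as np
s=ctrl.read_state();print(s["ee_pos"],s["wrist_force"],s["torque"],np.degrees(s["joints"][5]))
```

```text
[0.43611048 0.04133118 0.07799717] [ 1.21198441 -1.95677371  1.80927193] [-0.28376199  0.00681856 -0.02666251] 137.81855544032257
```

Call:
step_arm(increments=[{"fingers":0,"dp":[0,0,-0.0008],"spin":-0.056},{"fingers":0,"dp":[0,0,-0.0015],"spin":-0.111},{"fingers":0,"dp":[0,0,-0.0015],"spin":-0.111}])

```text
time_s: 12.7
ee_pos: [0.4366, 0.0411, 0.078]
orientation: [0.86, -0.511, 0.001, -0.0]
wrist_force: [-0.3, -3.6, 7.6]
width: 0.052
gripper_force: 29.8
```

Run:
```python
from workcell import ctrl
import numpy as np
s=ctrl.read_state();print(s["ee_pos"],s["wrist_force"],s["torque"],np.degrees(s["joints"][5]))
```

```text
[0.4365978  0.04106459 0.07798708] [-0.28661605 -3.59247543  7.5514419 ] [-0.61589825  0.35156886 -0.1155655 ] 147.8389586286288
```

The nut has stopped at TCP z = 0.078, which is the hub at 0.065 plus the 0.013 grip height. That means the flange is on the hub. One small further turn tightens it.

Call:
step_arm(increments=[{"fingers":0,"dp":[0,0,0],"spin":-0.056},{"fingers":0,"dp":[0,0,0],"spin":-0.111},{"fingers":0,"dp":[0,0,0],"spin":-0.111}])

```text
time_s: 13.08
ee_pos: [0.4359, 0.0411, 0.078]
orientation: [0.812, -0.584, 0.001, 0.0]
wrist_force: [-3.0, -4.1, 9.7]
width: 0.0518
gripper_force: 30.0
```

Run:
```python
from workcell import ctrl
import numpy as np
s=ctrl.read_state();print(s["ee_pos"],s["wrist_force"],s["torque"],np.degrees(s["joints"][5]))
```

```text
[0.4359139  0.04111181 0.07795743] [-2.9582412  -4.14411464  9.71171783] [-0.54926578  0.41894041 -0.41854427] 157.82581521638687
```

The torque about z is rising (-0.42 N m) with the height unchanged, so the nut is home and snug. I release and rise.

Call:
step_arm(increments=[{"fingers":1,"dp":[0,0,0],"spin":0},{"fingers":1,"dp":[0,0,0],"spin":0},{"fingers":1,"dp":[0,0,0],"spin":0},{"fingers":1,"dp":[0,0,0.02],"spin":0},{"fingers":1,"dp":[0,0,0.1],"spin":0},{"fingers":1,"dp":[0,0,0.2],"spin":0},{"fingers":1,"dp":[0,0,0.3],"spin":0},{"fingers":1,"dp":[-0.05,-0.3,0.35],"spin":0}])

```text
time_s: 14.08
ee_pos: [0.4282, -0.0176, 0.2106]
orientation: [0.813, -0.583, 0.003, -0.002]
wrist_force: [1.4, -1.6, -0.3]
width: 0.0874
gripper_force: 0.0
```

Call:
step_arm(increments=[{"fingers":1,"dp":[0,-0.15,0],"spin":0},{"fingers":1,"dp":[0,-0.15,0],"spin":0},{"fingers":1,"dp":[0,-0.15,0],"spin":0}])

```text
time_s: 14.45
ee_pos: [0.4251, -0.079, 0.2074]
orientation: [0.81, -0.586, -0.0, -0.0]
wrist_force: [-0.2, -0.4, -0.6]
width: 0.0875
gripper_force: 0.0
```

Run:
```python
from h import *
s=ctrl.read_state();print(s["ee_pos"],s["wrist_force"])
v=[]
for n,(x,y) in {"scene":(265,235),"side":(247,210)}.items():
    im=eyes.read_camera(n)[:,:,::-1]; p=eyes.camera_params(n); v.append(cv2.resize(im[y-60:y+60,x-65:x+65],(390,360),interpolation=2))
    c=[proj(p,np.array([.4358,.042,.107])),proj(p,np.array([.4358,.042,.1125]))]; print(n,[((q-[x-65,y-60])*3).round() for q in c])
cv2.imwrite("pics/end.png",np.hstack(v))
```

```text
[ 0.42505091 -0.07903551  0.20735995] [-0.18112068 -0.36833124 -0.59169844]
scene [array([206., 206.]), array([206., 203.])]
side [array([179., 198.]), array([179., 194.])]
```

View pics/end.png

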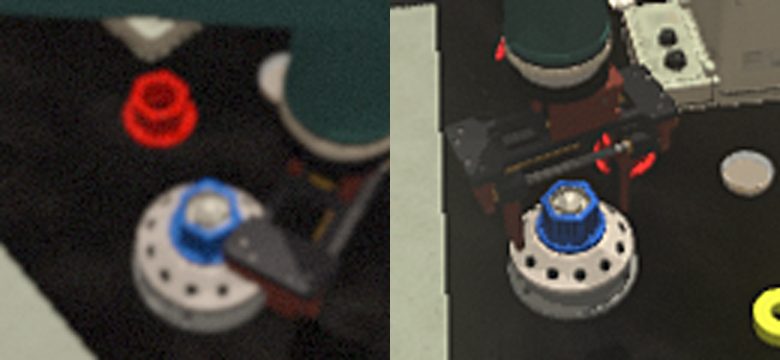

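The final views show the nut level on the hub with its bore centre at (208,208) in the scene crop, where (206,206) is expected for home. The gripper is clear at z = 0.207, and the dish and tape are where they were.

```bash
python3 -c "
from workcell import ctrl
print(ctrl.hand_in())"
```

```text
the job is handed in; nothing more can be done
None
```

The blue nut is threaded down and sits home on the rotor hub, released with the gripper clear, and the job is handed in at about 15 s; its lugs dropped straight into the gaps, so no anticlockwise turn was needed.

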